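# Unload the scanner battery dock into the issue tray

### The arm

A 6-joint arm with a two-finger parallel gripper is mounted at the origin on the work surface; the furniture and walls round the work are solid. World frame = base frame: x ahead of the robot, y to its left, z up, the work surface at z = 0. Lengths are in m, angles in rad, forces in N, time in s.
With the tool pointing down it reaches from about 0.35 to 0.8 m from the base axis. Payload 7.3 kg.
Tool frame: the origin (TCP) lies between the finger pads; the fingertips stand 25 mm ahead of it and the grasp point (between the pads) lies 6 mm ahead of it (r.tip_extent is the distance from the TCP to the fingertips, in m); z points along the fingers, y is the line along which they close (so a half turn about z gives the same grasp; the last joint's range is limited). The gripper opens to 85 mm and grips with 20 to 120 N. Pads are 22 mm wide; open, the fingers measure 114 mm over their backs; the gripper's body (76 mm by 85 mm) begins 54 mm behind the grasp point. The pads swing forward as they close: fully open they stand 13 mm farther back than shut.
Start: joints at [-1.253, 0.342, 1.524, -0, 1.275, -0.146], TCP at [0.235, -0.47, 0.256] pointing down, gripper open.
Joint ranges: [-2.53, 2.53], [-0.77, 2.02], [0.04, 2.7], [-1, 4.14], [0.28, 2.66], [-3.11, 3.11]. Speed limits (rad/s): [2.57, 2.57, 3.14, 3.14, 3.14, 3.14].

### API

Orientations are given as a unit quaternion [x, y, z, w].
In Python, from workcell import r, command_gripper, optics gives the robot as it stands. The module is installed in compiled form; this text tells all that it offers. Calls block until the motion is done:
- r.reach(position, orientation): joint-space move of the TCP to a pose.
- r.move_straight(position, orientation=None, speed=0.15, max_force=None): straight line of the TCP; orientation=None keeps the orientation; speed is the mean speed in m/s. With max_force (N) it stops when the force on the tool has changed by that much, and returns True; else False.
- r.movej(angles): joint-space move.
- command_gripper(opening, force=None): finger opening in m; force is the grip in N (None keeps the last); returns when the fingers have stopped.
- r.hold(seconds).
- r.solve_ik(position, orientation): joint angles nearest the present ones, or None.
- r.read_state(): the state.
- optics.get_image(name): name is "scene" or "side" or "wrist"; returns (picture, depth): 420x560x3 uint8, red, green, blue; 420x560 float32, m along the optical axis (not along the pixel's ray), 0 where there is no reading.
- optics.camera_model(name): a dict with "K" (3x3 intrinsics, pixels), "R" (3x3) and "t" (3): a world point X has camera coordinates R X + t; the wrist camera has in their place "tool_from_camera" (4x4, takes a point from camera to tool coordinates, whose origin is the TCP and whose axes are the flange's). Camera axes: x right, y down, z forward; pixel columns grow to the right and rows downward; lengths in m; the calibration is good to about 2 mm. A picture is of the moment at which its call begins: read the wrist's pose just before it. camera_model takes no time and is no camera call.
A pose or a line that the arm cannot do raises r.PlanningError and nothing moves.
- r.finish_job(): hands the job in; it is judged then, once.
The state is a dict: "time_s": time; "joint_positions": joint angles; "dq": joint speeds; "tau": joint torques, N m; "eef_pos": TCP position; "eef_rot": TCP orientation; "contact_force": force on the tool from outside, world axes, zero at the start; "torque": the same for the moment, N m; "grip_width": finger opening in m; "grip_force": force on a finger pad.
Only numpy, scipy, OpenCV 4.12 (cv2) and the standard library are available. Lean on these libraries where they do the work, as an engineer would, in place of code of your own. Each camera call takes 0.05 s, during which the arm holds its last target. There are 200 camera calls.

### The job

Charging is over: swing the dock's kick-out lever away from you to its stop and let it spring back, so that the battery packs come part-way out of their bays. Then draw every pack out through the front of the dock, whose roof shuts off the top, and lay all of them flat on the floor of the shallow metal tray, none on top of another. When all are in the tray, log the batch by swinging the lever of the tally counter to the left to its stop and letting it spring back; leave the tape roll and the label roll where they are.

Things in the scene. Friction and masses are not known exactly. Their poses are not given: they have to be found in the camera images.
- dock: Grey charging dock fixed to the table, 208 mm wide (y), x from -60 mm (open front, bare table before it) to +55 mm (back), block 48 mm high, end cheeks to 98 mm. Origin: centre of underside; +x to its back, +y left. Bays at y = +72, +24, -24, -72 mm, some empty, open at the front only: 24 mm wide, floor z = 8, roof z = 42 to 48 mm (narrow rear slots pass the kicker arms), dividers 24 mm thick.
- kick_lever (a joint): Sprung kick-out lever: 0 at rest (it springs back there when let go), 0.75 rad at its stop. Turns about a shaft along the dock's y at dock x = 10, z = 85 mm; grows as the handle goes to the dock's +x. Kicker arms then push all packs about 34 mm out of the front, where they stay. Takes up to 0.35 N m (3 to 8 N on the handle).
- kick_lever_knob (a point): Centre of the black ball knob (20 mm across) topping the lever's straight steel handle (10 mm thick), 100 mm from the shaft axis, mid-dock (y = 0). At rest it leans 0.15 rad to the dock's +x (dock x = 25, z = 184 mm), at the stop 0.90 rad (x = 89, z = 147 mm). Shut fingers can push the handle anywhere between shaft and knob.
- counter: Grey tally counter fixed to the table: case 62 mm (x) by 74 mm (y), 48 mm high, on a 70 by 84 mm base plate; a window with white number drums in its front (-x face). Origin: centre of the underside; +x to its back, +y left.
- tally_lever (a joint): The counter's sprung lever: 0 at rest (it springs back when let go), 0.7 rad at its stop. Turns about an axis along the counter's x at its y = 0, z = 45 mm; grows as the handle goes to the counter's +y (left). Takes up to 0.13 N m (2 to 4 N on the handle).
- tally_knob (a point): Centre of the small black ball knob (16 mm across) on the tally lever's straight handle (8 mm thick), 60 mm from its axis, at the counter's x = 0. At rest it leans 0.35 rad to the counter's -y (y = -21, z = 101 mm), at the stop 0.35 rad to +y (y = 21, z = 101 mm). Shut fingers can push it from the right.
- tray: Loose shallow aluminium tray, 108 mm (x) by 204 mm (y), 0.6 kg, walls 3 mm thick and 16 mm high, floor 3 mm thick. Origin: centre of the underside, z up. Inside 102 by 198 mm: room for four packs side by side, each with its length along the tray's x.
- pack_1: Battery pack: black block 78 mm long (x), 20 mm wide (y), 30 mm high (z), about 0.09 kg, with a grey band near its rear (+x) end. Origin: its centre. At the start it stands in bay 1 of the dock counted from the left (dock y = 72 mm), its front end (-x end) about 2 mm behind the dock's front and its underside at z = 8 mm; absent in some starts (None).
- pack_2: Battery pack: black block 78 mm long (x), 20 mm wide (y), 30 mm high (z), about 0.09 kg, with a grey band near its rear (+x) end. Origin: its centre. At the start it stands in bay 2 of the dock counted from the left (dock y = 24 mm), its front end (-x end) about 2 mm behind the dock's front and its underside at z = 8 mm; absent in some starts (None).
- pack_3: Battery pack: black block 78 mm long (x), 20 mm wide (y), 30 mm high (z), about 0.09 kg, with a grey band near its rear (+x) end. Origin: its centre. At the start it stands in bay 3 of the dock counted from the left (dock y = -24 mm), its front end (-x end) about 2 mm behind the dock's front and its underside at z = 8 mm; absent in some starts (None).
- pack_4: Battery pack: black block 78 mm long (x), 20 mm wide (y), 30 mm high (z), about 0.09 kg, with a grey band near its rear (+x) end. Origin: its centre. At the start it stands in bay 4 of the dock counted from the left (dock y = -72 mm), its front end (-x end) about 2 mm behind the dock's front and its underside at z = 8 mm; absent in some starts (None).
- tape_roll: Red roll of tape, ring 92 mm across, 19 mm high; loose bystander to be left where it is. Origin: centre of the underside.
- label_roll: White label roll standing on end, 68 mm across, 50 mm high; loose bystander to be left where it is. Origin: centre of the underside.

How it is judged:
By the outcome, as a careful person would: the job done as asked, in the order asked, and still so for the second after the job is handed in, with the robot touching nothing.
Of pack_1, pack_2, pack_3, pack_4 only 3 to 4 are there at a start; the rules pass over those that are not, and their reading is None.
At some moment in a run one of tray may be knocked a few centimetres aside while the robot is not near it.
Once in a run the grip may slacken for a moment while it holds something.
It also fails if it takes over 208 s, if anything falls off the work surface, if the arm or the gripper's body presses on something with over 40 N, if the wrist force passes 120 N, or if a joint passes its speed limit or range.

## Working session

There is one attempt and no reset: what is moved stays moved. The work goes in short steps, each a Python script; the robot and the scene stay as the last script left them, time stands still between calls to the robot, and variables do not carry over. Pictures are saved under pics/ and viewed, at most 14 in all, crops included, and the job is handed in when it is done.

```bash
mkdir -p pics; python3 - <<'E'
from workcell import r, optics
import cv2, numpy as np
for n in ("scene","side"):
    p,d=optics.get_image(n); cv2.imwrite(f"pics/{n}0.png",p[:,:,::-1]); np.save(f"pics/{n}0d.npy",d)
    m=optics.camera_model(n); print(n,m["K"].tolist(),(-m["R"].T@m["t"]).round(3),m["R"].round(3).tolist(), (d>0).mean())
print(r.read_state())
E
```

```text
scene [[428.1866092960083, 0.0, 272.7952790751129], [0.0, 428.1866092960083, 206.04003066333175], [0.0, 0.0, 1.0]] [-0.201 -0.637  0.62 ] [[0.619, -0.785, -0.022], [-0.377, -0.272, -0.885], [0.689, 0.556, -0.464]] 0.9959863945578231
side [[489.74240382965866, 0.0, 278.35387420131116], [0.0, 489.74240382965866, 213.48307578297923], [0.0, 0.0, 1.0]] [-0.038 -0.497  1.241] [[0.606, -0.795, 0.009], [-0.672, -0.518, -0.529], [0.425, 0.315, -0.849]] 0.9959268707482993
{'time_s': 0.1, 'joint_positions': array([-1.25301828e+00,  3.42661630e-01,  1.52491932e+00,  2.22651174e-05,
        1.27542677e+00, -1.45993310e-01]), 'dq': array([-4.68854050e-05, -2.37412769e-03, -2.70785507e-03,  7.57300160e-04,
        7.92998305e-04,  5.03318357e-04]), 'tau': array([ 2.51942525e-03, -4.34446406e+01, -2.46489608e+01, -4.45411388e-05,
        4.70619678e-03,  4.16457260e-05]), 'eef_pos': array([ 0.23477009, -0.46921548,  0.25569175]), 'eef_rot': array([ 9.73235275e-01,  2.29809919e-01, -5.00879661e-05, -7.05836854e-04]), 'contact_force': array([ 0.0981061 , -0.02406339, -0.33519966]), 'torque': array([ 0.02153976, -0.06861463, -0.02488474]), 'grip_force': 0.0, 'grip_width': 0.08560448986469367}
```

View pics/scene0.png

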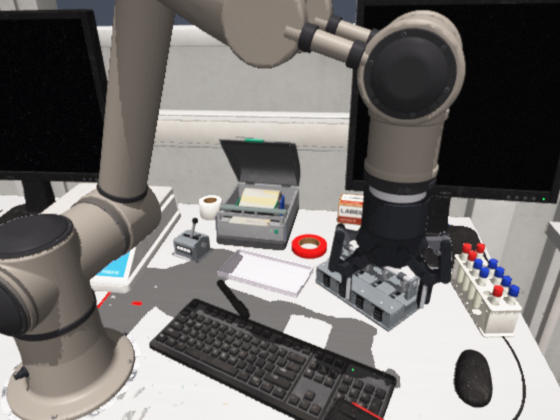

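View pics/side0.png

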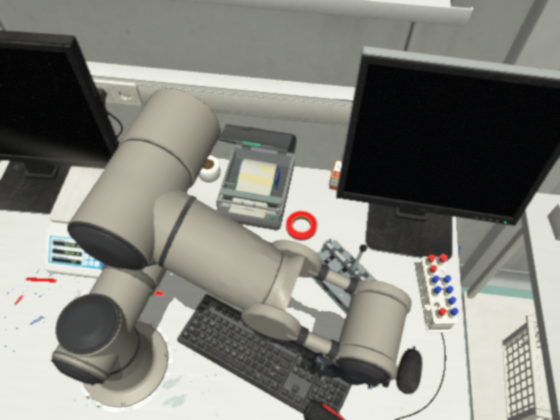

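The scene view shows the counter at about (190,245), the tray at (266,272), the tape roll at (309,245) and the dock at (375,290), partly hidden by the arm. I'll get rough positions, then raise the arm for a wrist view.

```bash
cat > h.py <<'E'
from workcell import r, command_gripper, optics
import cv2, numpy as np
from scipy.spatial.transform import Rotation as Ro
def cam(n):
    """K, camera-to-world rotation, camera centre"""
    m=optics.camera_model(n)
    if n!="wrist": return m["K"],m["R"].T,-m["R"].T@m["t"]
    s=r.read_state(); T=m["tool_from_camera"]; R=Ro.from_quat(s["eef_rot"]).as_matrix()
    return m["K"],R@T[:3,:3],R@T[:3,3]+s["eef_pos"]
def plane(c,uv,z):
    K,R,o=c; uv=np.atleast_2d(uv).astype(float)
    d=np.c_[uv,np.ones(len(uv))]@np.linalg.inv(K).T@R.T
    return o+d*((z-o[2])/d[:,2])[:,None]
def cloud(c,D):
    K,R,o=c; v,u=np.mgrid[:D.shape[0],:D.shape[1]]
    p=np.stack([u,v,np.ones_like(u)],-1)@np.linalg.inv(K).T*D[...,None]
    return p@R.T+o
def down(yaw):
    "tool down, closing line (tool y) at angle yaw+90deg, tool x along yaw"
    return (Ro.from_euler('z',yaw)*Ro.from_euler('x',np.pi)).as_quat()
def snap(n,f):
    c=cam(n); p,d=optics.get_image(n); cv2.imwrite(f"pics/{f}.png",p[:,:,::-1]); np.save(f"pics/{f}.npy",cloud(c,d)); return c,p,cloud(c,d)
E
python3 - <<'E'
from h import *
c=cam("scene"); C=cloud(c,np.load("pics/scene0d.npy"))
for n,u,v in [("counter",187,250),("cknob",195,221),("trayL",225,260),("tray",266,272),("trayR",308,285),("tape",297,247),("dock",375,300),("dockL",320,278),("dockR",412,315),("label",352,208),("kbd",270,350),("printer",250,230),("mon",430,130),("rack",490,300),("monL",60,100)]:
    print(n,C[v,u].round(3))
m=optics.camera_model("wrist"); print(m["K"].round(1).tolist(),m["tool_from_camera"].round(3).tolist())
for p in [(.35,-.25,.55),(.45,-.1,.55),(.45,-.25,.5),(.3,-.4,.5)]:
    for y in (0,np.pi/2,-np.pi/2,np.pi):
        q=r.solve_ik(np.array(p),down(y)); print(p,y,None if q is None else np.round(q,2))
E
```

```text
counter [0.362 0.095 0.032]
cknob [0.391 0.086 0.104]
trayL [0.419 0.021 0.   ]
tray [ 0.439 -0.096  0.002]
trayR [ 0.461 -0.202 -0.001]
tape [ 0.555 -0.104  0.016]
dock [ 0.45  -0.371  0.047]
dockL [ 0.474 -0.226  0.022]
dockR [ 0.508 -0.431 -0.001]
label [ 0.763 -0.145  0.052]
kbd [ 0.237 -0.269  0.023]
printer [-0.201 -0.637  0.62 ]
mon [ 0.214 -0.504  0.487]
rack [ 0.552 -0.557  0.073]
monL [0.298 0.426 0.374]
[[339.1, 0.0, 283.5], [0.0, 339.1, 212.2], [0.0, 0.0, 1.0]] [[0.001, -0.965, -0.261, 0.067], [1.0, 0.001, -0.0, -0.001], [0.0, -0.261, 0.965, -0.117], [0.0, 0.0, 0.0, 1.0]]
(0.35, -0.25, 0.55) 0 [-0.8   0.11  1.04 -0.    1.99  0.77]
(0.35, -0.25, 0.55) 1.5707963267948966 [-0.8   0.11  1.04  0.    1.99 -0.8 ]
(0.35, -0.25, 0.55) -1.5707963267948966 [-0.8   0.11  1.04 -0.    1.99  2.34]
(0.35, -0.25, 0.55) 3.141592653589793 [-0.8   0.11  1.04  0.    1.99 -2.37]
(0.45, -0.1, 0.55) 0 [-0.39  0.18  0.96 -0.    2.01  1.19]
(0.45, -0.1, 0.55) 1.5707963267948966 [-0.39  0.18  0.96  0.    2.01 -0.39]
(0.45, -0.1, 0.55) -1.5707963267948966 [-0.39  0.18  0.96 -0.    2.01  2.76]
(0.45, -0.1, 0.55) 3.141592653589793 [-0.39  0.18  0.96  0.    2.01 -1.96]
(0.45, -0.25, 0.5) 0 [-0.66  0.27  0.98 -0.    1.9   0.91]
(0.45, -0.25, 0.5) 1.5707963267948966 [-0.66  0.27  0.98  0.    1.9  -0.66]
(0.45, -0.25, 0.5) -1.5707963267948966 [-0.66  0.27  0.98 -0.    1.9   2.49]
(0.45, -0.25, 0.5) 3.141592653589793 [-0.66  0.27  0.98  0.    1.9  -2.23]
(0.3, -0.4, 0.5) 0 [-1.08  0.24  1.02 -0.    1.89  0.49]
(0.3, -0.4, 0.5) 1.5707963267948966 [-1.08  0.24  1.02  0.    1.89 -1.08]
(0.3, -0.4, 0.5) -1.5707963267948966 [-1.08  0.24  1.02 -0.    1.89  2.06]
(0.3, -0.4, 0.5) 3.141592653589793 [-1.08  0.24  1.02  0.    1.89 -2.65]
```

```bash
python3 - <<'E'
from h import *
s=r.read_state(); p=s["eef_pos"].copy(); p[2]=.42
r.move_straight(p,speed=.3)
r.reach(np.array([.36,-.18,.55]),down(0))
c,P,C=snap("wrist","w1"); snap("scene","s1")
print(r.read_state()["time_s"])
E
```

```text
2.175
```

View pics/w1.png

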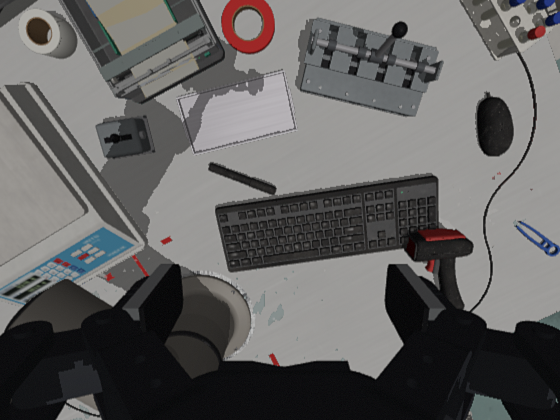

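View pics/s1.png

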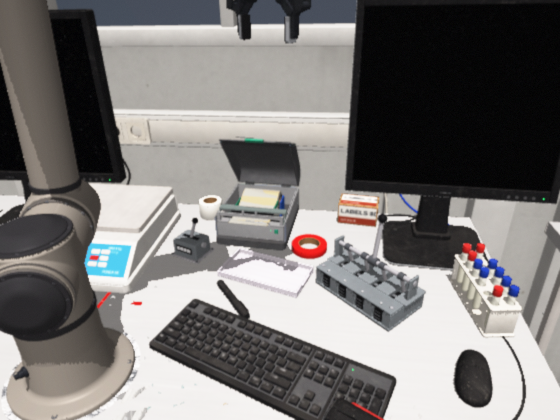

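The wrist view shows everything. The dock's front edge runs (300,93)–(418,115) with its knob at (399,30). The tray corners are about (179,98), (285,71), (296,130) and (193,153). The counter is at (123,138), the tape roll at (248,24) and the label roll at (47,33). Next I'll measure these.

```bash
python3 - <<'E'
from h import *
C=np.load("pics/w1.npy"); P=cv2.imread("pics/w1.png"); c=cam("wrist")
g=cv2.cvtColor(P,cv2.COLOR_BGR2GRAY)
def rect(n,box,z0,z1):
    u0,v0,u1,v1=box; S=C[v0:v1,u0:u1]; m=((S[...,2]>z0)&(S[...,2]<z1)).astype(np.uint8)
    m=cv2.morphologyEx(m,cv2.MORPH_OPEN,np.ones((2,2)))
    pts=S[m>0]; q=cv2.minAreaRect((pts[:,:2]*1000).astype(np.float32)); print(n,len(pts),np.median(pts[:,2]).round(4),[np.round(x,1) for x in q],'\n',np.round(cv2.boxPoints(q),1).tolist())
rect("dock block",(290,10,450,130),.040,.056)
rect("dock all",(290,10,450,130),.02,.105)
rect("counter top",(85,100,165,170),.043,.053)
rect("counter base",(85,100,165,170),.002,.054)
rect("knob c",(85,100,165,170),.085,.12)
rect("knob d",(385,15,415,45),.165,.2)
print("tray",plane(c,[(179,98),(285,71),(296,130),(193,153)],.016).round(4).tolist())
w=plane(c,[(248,24),(47,33)],.0).round(3); print("tape,label",w.tolist())
# dock high parts
S=C[10:130,290:450]; m=S[...,2]>.06; q=S[m]; a=-.185; R=np.array([[np.cos(a),np.sin(a)],[-np.sin(a),np.cos(a)]])
l=(q[:,:2])@R.T; print("x' extents z>.06",np.percentile(l[:,0],[1,10,50,90,99]).round(3)); 
B=plane(c,[(300,93),(418,115),(313,18),(438,48)],.048); print("roof corners?",B.round(3).tolist(),(B[:,:2]@R.T).round(3).tolist())
D=np.load("pics/s1.npy")
M=D[0:200,350:560].reshape(-1,3); M=M[(M[:,0]<1.1)&(M[:,0]>.3)&(M[:,2]>.12)]; print("monitor",len(M),np.percentile(M,[1,50,99],axis=0).round(3).tolist())
cv2.imwrite("pics/dockcrop.png",cv2.resize(P[0:170,80:450],None,fx=2.1,fy=2.1,interpolation=cv2.INTER_CUBIC))
E
```

```text
dock block 6699 0.0475 [array([ 487.1, -319.8]), array([256.4, 167.4]), np.float64(80.3)] 
 [[382.8999938964844, -432.0], [547.9000244140625, -460.29998779296875], [591.2000122070312, -207.60000610351562], [426.20001220703125, -179.3000030517578]]
dock all 8929 0.0476 [array([ 485.9, -326.5]), array([270.1, 167.4]), np.float64(80.3)] 
 [[380.6000061035156, -445.5], [545.5999755859375, -473.79998779296875], [591.2000122070312, -207.60000610351562], [426.20001220703125, -179.3000030517578]]
counter top 1301 0.0475 [array([410.5,  -2.2]), array([ 61.6, 354.6]), np.float64(9.2)] 
 [[351.70001220703125, 167.89999389648438], [408.5, -182.1999969482422], [469.29998779296875, -172.3000030517578], [412.5, 177.6999969482422]]
counter base 2030 0.0464 [array([427. ,  21.1]), array([100.7, 387.9]), np.float64(14.3)] 
 [[330.20001220703125, 196.5], [426.20001220703125, -179.3000030517578], [523.7999877929688, -154.39999389648438], [427.79998779296875, 221.39999389648438]]
knob c 82 0.1059 [array([391.6, 107. ]), array([12.5, 39.3]), np.float64(20.0)] 
 [[379.0, 123.4000015258789], [392.3999938964844, 86.4000015258789], [404.20001220703125, 90.69999694824219], [390.70001220703125, 127.69999694824219]]
knob d 238 0.1897 [array([ 556.1, -360.3]), array([17.3, 95.4]), np.float64(30.8)] 
 [[524.2999877929688, -323.70001220703125], [573.0999755859375, -405.70001220703125], [588.0, -396.79998779296875], [539.2000122070312, -314.8999938964844]]
tray [[0.4642, 0.0116, 0.016], [0.5099, -0.1813, 0.016], [0.4075, -0.2019, 0.016], [0.3651, -0.0069, 0.016]]
tape,label [[0.589, -0.116, 0.0], [0.575, 0.243, 0.0]]
x' extents z>.06 [0.452 0.564 0.574 0.584 0.594]
roof corners? [[0.47, -0.207, 0.048], [0.434, -0.414, 0.048], [0.586, -0.227, 0.048], [0.541, -0.436, 0.048]] [[0.501, -0.117], [0.503, -0.327], [0.618, -0.115], [0.612, -0.329]]
monitor 41338 [[0.643, -0.576, 0.181], [0.756, -0.373, 0.391], [0.852, -0.169, 0.577]]
```

View pics/dockcrop.png

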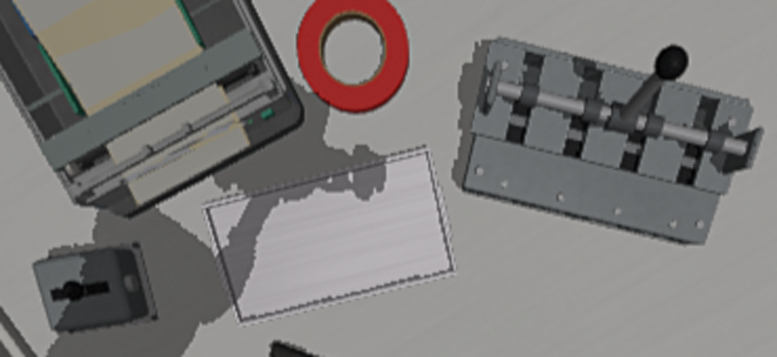

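```bash
python3 - <<'E'
from h import *
C=np.load("pics/w1.npy"); c=cam("wrist")
def comp(n,box,z0,z1):
    u0,v0,u1,v1=box; S=C[v0:v1,u0:u1]; m=((S[...,2]>z0)&(S[...,2]<z1)).astype(np.uint8)
    N,L,st,ce=cv2.connectedComponentsWithStats(cv2.erode(m,np.ones((2,2))),connectivity=4); k=1+np.argmax(st[1:,4])
    pts=S[L==k]; md=np.median(pts,0); pts=pts[np.linalg.norm(pts-md,axis=1)<.16]
    q=cv2.minAreaRect((pts[:,:2]*1000).astype(np.float32)); print(n,len(pts),np.median(pts,0).round(4),[np.round(x,1) for x in q])
    return pts
comp("roof",(290,10,450,130),.044,.052)
comp("counter",(85,100,165,170),.044,.052)
k=comp("tknob",(85,100,165,170),.09,.112); comp("kknob",(385,15,415,45),.17,.2)
print("kick knob ray z=.184",plane(c,(400,29.5),.184).round(4),"tally z=.101",plane(c,(80+72/2.1,291/2.1),.101).round(4))
print("counter case top corners",plane(c,np.array([(34,262),(130,249),(143,320),(52,331)])/2.1+[80,0],.048).round(4).tolist())
print("tray",plane(c,np.array([(203,207),(427,147),(456,270),(238,324)])/2.1+[80,0],.016).round(4).tolist())
a=-.185; R=np.array([[np.cos(a),np.sin(a)],[-np.sin(a),np.cos(a)]])
o=R.T@[.562,-.222]; q=C[10:130,290:450].reshape(-1,3); l=(q[:,:2]-o)@R.T
for z0,z1 in((.058,.07),(.07,.08),(.08,.1),(.1,.13),(.13,.16)):
    s=l[(q[:,2]>z0)&(q[:,2]<z1)&(abs(l[:,0])<.1)]; print(z0,len(s),np.percentile(s,[2,50,98],axis=0).round(3).tolist())
print("dock o",o)
D=np.load("pics/s1.npy"); S=D[0:200,350:560].reshape(-1,3); S=S[(S[:,2]>.12)&(S[:,0]<.9)]; sl=(S[:,:2]-o)@R.T
print("monitor in dock frame",np.percentile(np.c_[sl,S[:,2]],[.5,5,50,95],axis=0).round(3).tolist())
E
```

```text
roof 4679 [ 0.4867 -0.3094  0.0476] [array([ 509. , -321.9]), array([215.2, 113.2]), np.float64(77.3)]
counter 1150 [0.3944 0.112  0.0476] [array([392.7, 115.8]), array([57.8, 69.5]), np.float64(8.2)]
tknob 63 [0.3959 0.0934 0.1067] [array([396. ,  94.1]), array([10.6, 12.6]), np.float64(54.0)]
kknob 190 [ 0.5353 -0.3256  0.1907] [array([ 535.9, -326.8]), array([18. , 16.4]), np.float64(87.8)]
kick knob ray z=.184 [[ 0.5378 -0.3285  0.184 ]] tally z=.101 [[0.3964 0.0974 0.101 ]]
counter case top corners [[0.4175, 0.1522, 0.048], [0.428, 0.0702, 0.048], [0.3692, 0.0655, 0.048], [0.3599, 0.1451, 0.048]]
tray [[0.4632, 0.016, 0.016], [0.5116, -0.1783, 0.016], [0.4101, -0.204, 0.016], [0.3627, -0.0074, 0.016]]
0.058 48 [[-0.007, -0.099], [0.002, -0.097], [0.022, 0.103]]
0.07 42 [[-0.007, -0.099], [0.002, -0.097], [0.023, 0.103]]
0.08 1305 [[-0.002, -0.1], [0.01, 0.002], [0.022, 0.102]]
0.1 63 [[0.01, -0.004], [0.013, 0.002], [0.019, 0.005]]
0.13 78 [[0.014, -0.004], [0.017, 0.002], [0.023, 0.005]]
dock o [ 0.51157404 -0.3215898 ]
monitor in dock frame [[0.096, -0.21, 0.178], [0.126, -0.162, 0.2], [0.249, -0.008, 0.39], [0.359, 0.149, 0.563]]
```

```bash
cat >> h.py <<'E'
def tool(yaw,tilt=0.,ax=None):
    "tool down at yaw; then the fingers lean by tilt toward the world direction ax"
    q=Ro.from_quat(down(yaw))
    if tilt: q=Ro.from_rotvec(tilt*np.array([np.sin(-ax),np.cos(ax),0])*-1)*q
    return q.as_quat()
DY=-.19; DO=np.array([.5115,-.3220])
def dock(x,y,z):
    c,s=np.cos(DY),np.sin(DY); return np.array([DO[0]+c*x-s*y,DO[1]+s*x+c*y,z])
E
python3 - <<'E'
from h import *
C=np.load("pics/w1.npy"); q=C[10:130,290:450].reshape(-1,3); l=q[(q[:,2]>.083)&(q[:,2]<.1)]
a=-.185; R=np.array([[np.cos(a),np.sin(a)],[-np.sin(a),np.cos(a)]]); o=np.array([.5116,-.3216]); m=(l[:,:2]-o)@R.T
k=(abs(m[:,0]-.01)<.02)&(abs(m[:,1])<.095); f=np.polyfit(m[k,1],m[k,0],1); print("shaft x,yaw",f[1],a-f[0],k.sum())
D=np.load("pics/s1.npy").reshape(-1,3); s=(D[:,:2]-o)@R.T
for z0,z1 in((.17,.25),(.25,.4),(.4,.55)):
    k=(D[:,2]>z0)&(D[:,2]<z1)&(abs(s[:,1])<.12)&(s[:,0]>.05)&(s[:,0]<.5); print(z0,k.sum(),np.percentile(s[k,0],[1,5,50]).round(3) if k.sum() else 0)
t=tool(np.pi+DY,.3,DY); z=Ro.from_quat(t).as_matrix()[:,2]; print(z, Ro.from_quat(t).as_matrix()[:,0])
print(r.tip_extent)
for x in(-.08,0,.06): print(r.solve_ik(dock(x,0,.15),t))
E
```

```text
shaft x,yaw 0.010391782608232548 -0.22316535567071205 1045
0.17 4584 [0.112 0.124 0.21 ]
0.25 10232 [0.135 0.149 0.235]
0.4 12168 [0.164 0.178 0.266]
[ 0.29020209 -0.05581162 -0.95533649] [-0.93814448  0.18042379 -0.29552021]
0.025
[-0.86328289  0.35974655  1.876992    0.29406068  0.68901082 -2.45155722]
[-0.76657286  0.47069465  1.68529233  0.23957911  0.74629379 -2.30414472]
[-0.70953036  0.55781012  1.52577283  0.20472758  0.80622481 -2.21362068]
```

```bash
sed -i 's/^DY=-.19;/DY=-.222;/' h.py; python3 - <<'E'
from h import *
t=tool(np.pi+DY,.3,DY); M=Ro.from_quat(t).as_matrix()
off=.025*M[:,2]-.011*M[:,0]     # TCP -> leading tip corner
at=lambda x,z: dock(x,0,z)-off
command_gripper(0)
r.reach(at(-.06,.27),t)
r.move_straight(at(-.035,.125),speed=.2)
f0=r.read_state()["contact_force"]
hit=r.move_straight(at(.068,.125),speed=.05,max_force=20)
s=r.read_state(); e=s["eef_pos"]+off
c,sn=np.cos(DY),np.sin(DY); d=e[:2]-DO
print(hit,"tip edge dock x",c*d[0]+sn*d[1],"y",-sn*d[0]+c*d[1],"z",e[2],s["contact_force"]-f0)
snap("scene","s2")
r.move_straight(at(-.05,.135),speed=.12)
r.move_straight(at(-.1,.3),speed=.25)
r.reach(np.array([.33,-.24,.5]),down(0))
snap("wrist","w2"); print(r.read_state()["time_s"])
E
```

```text
True tip edge dock x 0.05800374153468782 y 0.0005094571303708197 z 0.12391064428025719 [-9.34282018  1.59948448  9.71518057]
12.8333
```

View pics/w2.png

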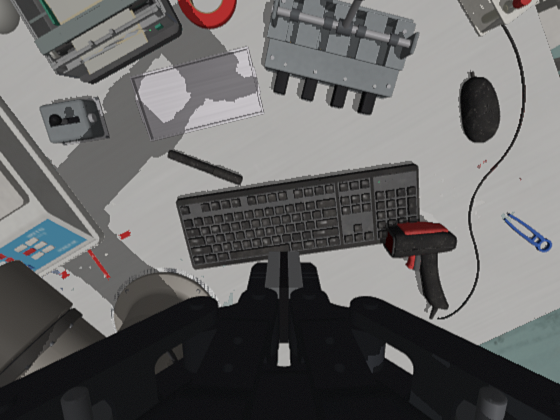

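View pics/s2.png

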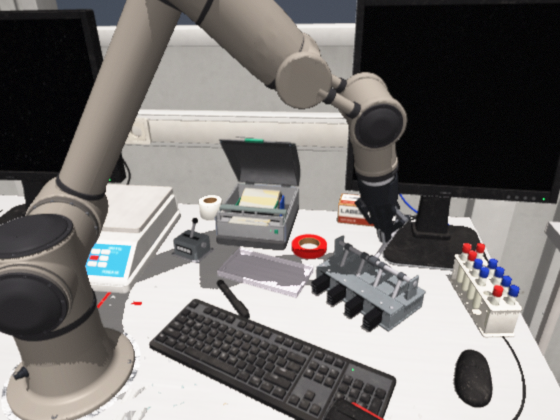

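Both views show all four packs pushed out and the lever back at rest. The pack fronts are near (278,90), (307,100), (338,104) and (366,111) in the wrist view. Next I'll measure the packs and test a tray finder that uses the rim.

```bash
cat >> h.py <<'E'
TO=np.array([.437,-.0945])
def todock(p): 
    c,s=np.cos(DY),np.sin(DY); d=np.asarray(p)[...,:2]-DO; return np.stack([c*d[...,0]+s*d[...,1],-s*d[...,0]+c*d[...,1]],-1)
def find_tray(P,C,show=True):
    "rim (z about 16 mm) -> centre, yaw of the tray's x; also the packs standing on its floor"
    near=np.linalg.norm(C[...,:2]-TO,axis=-1)<.20
    near&=(todock(C)[...,0]<-.065)|(todock(C)[...,1]>.13)
    near&=~((P[...,0].astype(int)-P[...,2]>70))
    m=near&(C[...,2]>.0095)&(C[...,2]<.040)
    m=cv2.dilate(m.astype(np.uint8),np.ones((3,3)))
    N,L,st,ce=cv2.connectedComponentsWithStats(m); best=None
    for k in range(1,N):
        p=C[(L==k)&near&(C[...,2]>.0095)&(C[...,2]<.04)]
        if len(p)<150: continue
        (c,(w,h),a)=cv2.minAreaRect((p[:,:2]*1000).astype(np.float32))
        if w>h: w,h,a=h,w,a+90        # a: direction of the short side
        if show: print("  cand",np.round([*c,w,h,a],1),len(p))
        if 98<w<120 and 194<h<218: best=(np.array(c)/1000,np.deg2rad((a+90)%180-90))
    return best
E
python3 - <<'E'
from h import *
C=np.load("pics/w2.npy"); P=cv2.imread("pics/w2.png")[:,:,::-1]
l=todock(C); m=(C[...,2]>.03)&(C[...,2]<.043)&(l[...,0]<-.066)&(l[...,0]>-.12)&(abs(l[...,1])<.11)&(P.max(-1)<70)
N,L,st,ce=cv2.connectedComponentsWithStats(m.astype(np.uint8),connectivity=4)
for k in range(1,N):
    if st[k,4]>30: q=l[L==k]; print("pack",q.min(0).round(4),q.max(0).round(4),q.mean(0).round(4),np.median(C[L==k][:,2]).round(4))
for f in("w1","w2"): print(f,find_tray(cv2.imread(f"pics/{f}.png")[:,:,::-1],np.load(f"pics/{f}.npy")))
b=C[40:160,100:270]; b=b[(np.linalg.norm(b[...,:2]-TO,axis=-1)<.04)]; print("floor z",np.percentile(b[:,2],[5,50,95]).round(4))
E
```

```text
pack [-0.0917  0.0642] [-0.066   0.0833] [-0.0785  0.0736] 0.0373
pack [-0.0909  0.0174] [-0.0661  0.0365] [-0.0784  0.0271] 0.0374
pack [-0.0914 -0.033 ] [-0.0661 -0.014 ] [-0.0785 -0.0229] 0.0373
pack [-0.0914 -0.0812] [-0.0662 -0.0621] [-0.0783 -0.071 ] 0.0373
  cand [601.9 -13.2  32.5  42.2  20. ] 385
  cand [513.8  -2.6  86.1 207.9  50.7] 788
  cand [ 586.8 -116.3   53.6   54.6   89.9] 161
  cand [436.2 -92.6 108.1 208.9  13.3] 704
  cand [396.6  82.8  17.8  64.7  90.7] 209
  cand [314.  -98.   18.7 137.1 159.5] 614
  cand [ 256.8 -135.2   30.9  185.5    8.8] 1179
w1 (array([ 0.43616452, -0.09261559]), np.float64(0.23128763441389566))
  cand [501.2   6.1  47.  192.6  36.8] 1449
  cand [436.3 -92.7 108.4 208.9  13.3] 912
  cand [ 450.9 -233.1   19.8   27.2   76.7] 232
  cand [ 440.6 -278.7   19.9   27.2   76.6] 235
  cand [396.9  82.6  17.3  63.9  89.7] 348
  cand [314.7 -98.7  18.9 137.3 158.3] 739
  cand [ 256.8 -135.7   30.6  185.     8.7] 1386
w2 (array([ 0.43632394, -0.09267983]), np.float64(0.23264028722106053))
floor z [0.001  0.0027 0.0045]
```

```bash
cat >> h.py <<'E'
GZ=.037; LOOK=(np.array([.31,-.16,.42]),down(0))
def pick(y):
    q=down(np.pi+DY)
    command_gripper(.036,40)
    r.reach(dock(-.085,y,.22),q)
    r.move_straight(dock(-.078,y,.09),speed=.25)
    r.move_straight(dock(-.078,y,GZ),speed=.08,max_force=15)
    command_gripper(.010,40); s=r.read_state(); print("grip",s["grip_width"],s["grip_force"],"z",s["eef_pos"][2])
    if not .016<s["grip_width"]<.024: return False
    r.move_straight(dock(-.155,y,GZ+.0005),speed=.06)
    r.move_straight(dock(-.165,y,.16),speed=.2)
    s=r.read_state(); print("out",s["grip_width"],s["grip_force"]); return .016<s["grip_width"]<.024
def look(n):
    r.reach(*LOOK); c,P,C=snap("wrist",n); b=find_tray(P,C,False); print("tray",b); return b
def place(tray,ys,xs=.024):
    o,a=tray; c,s=np.cos(a),np.sin(a)
    at=lambda x,y,z: np.array([o[0]+c*x-s*y,o[1]+s*x+c*y,z])
    q=down(a)
    r.reach(at(xs,ys,.16),q); s0=r.read_state(); print("over",s0["grip_width"])
    r.move_straight(at(xs,ys,.055),speed=.2)
    hit=r.move_straight(at(xs,ys,GZ-.0055),speed=.04,max_force=6)
    s0=r.read_state(); print("down",hit,s0["eef_pos"][2],s0["grip_width"])
    command_gripper(s0["grip_width"]+.009)
    r.move_straight(at(xs,ys,.13),speed=.2)
E
python3 - <<'E'
from h import *
ok=pick(.0735); print(ok)
b=look("l1"); print(r.read_state()["grip_width"],r.read_state()["time_s"])
E
```

```text
grip 0.019147700883916322 41.88778281211853 z 0.0376339073569024
out 0.019384982381589547 41.45474195480347
True
tray (array([ 0.43637711, -0.09248276]), np.float64(0.23302824321285784))
0.019472143085266215 22.075
```

View pics/l1.png

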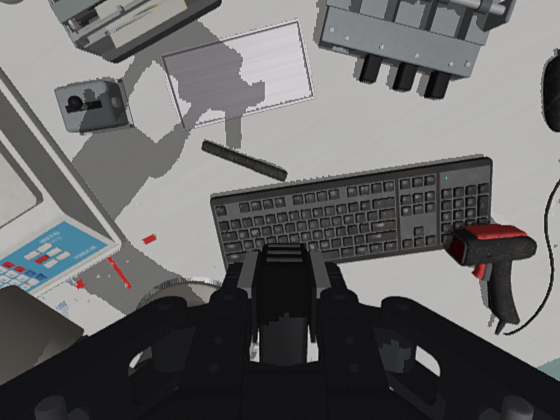

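The pack is held at (285,270), three are left at the dock, and the tray hasn't moved. I'll place this one in the left slot and check.

```bash
python3 - <<'E'
from h import *
b=(np.array([0.4364,-0.0926]),0.2325)
place(b,.066)
b=look("l2"); print(r.read_state()["time_s"])
P=cv2.imread("pics/l2.png"); cv2.imwrite("pics/l2c.png",cv2.resize(P[0:200,40:480],None,fx=1.7,fy=1.7))
E
```

```text
over 0.0192828775840396
down True 0.032491995356232053 0.019177676614409445
tray (array([ 0.43646378, -0.09235476]), np.float64(0.23249532803397616))
26.7917
```

View pics/l2c.png

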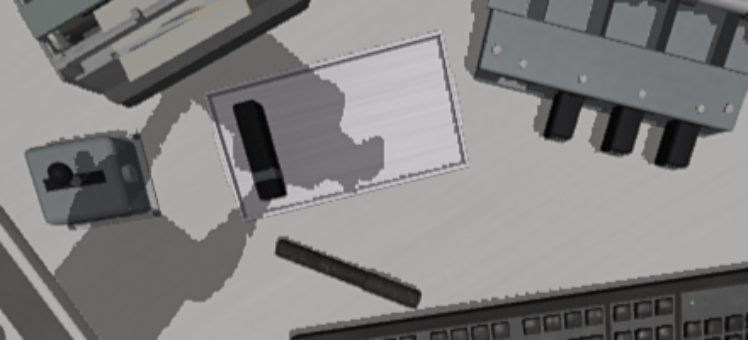

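Pack 1 lies flat in the left slot, at about (262,150) in the crop. Next are packs 2 and 3, with a tray look before each placing and checks on where the packs end up.

```bash
cat >> h.py <<'E'
def packs(n,tray):
    P=cv2.imread(f"pics/{n}.png"); C=np.load(f"pics/{n}.npy"); o,a=tray; c,s=np.cos(a),np.sin(a); d=C[...,:2]-o
    l=np.stack([c*d[...,0]+s*d[...,1],-s*d[...,0]+c*d[...,1]],-1)
    m=(C[...,2]>.022)&(C[...,2]<.06)&(abs(l[...,0])<.06)&(abs(l[...,1])<.11)
    N,L,st,_=cv2.connectedComponentsWithStats(m.astype(np.uint8),connectivity=4)
    for k in range(1,N):
        if st[k,4]>60:
            q=l[L==k].astype(np.float32)*1000; (ce,(w,h),an)=cv2.minAreaRect(q); print("  in tray: c",np.round(ce,1),"size",np.round([w,h],1),"ang",round(an,1),"top",np.percentile(C[L==k][:,2],[10,50,90]).round(4))
E
python3 - <<'E'
from h import *
import sys
packs("l2",(np.array([.4364,-.0925]),.2325))
for y,ys,k in((.0262,.022,2),(-.0229,-.022,3)):
    if not pick(y): sys.exit("grip fail")
    b=look(f"p{k}")
    if b is None or not .016<r.read_state()["grip_width"]<.024: sys.exit("check")
    packs(f"p{k}",b); place(b,ys)
b=look("l4"); 
if b: packs("l4",b)
print(r.read_state()["time_s"])
E
```

```text
in tray: c [-3.  67.5] size [20.5 78.4] ang 89.8 top [0.0301 0.0324 0.0337]
grip 0.01957672021000667 39.15411651134491 z 0.03770160352432092
out 0.019383546099378042 39.72672879695892
tray (array([ 0.43639481, -0.09256636]), np.float64(0.23239915462911068))
  in tray: c [-2.8 67.8] size [20.7 78.4] ang 90.0 top [0.03   0.0323 0.0337]
over 0.01929407758744345
down True 0.03263084587259565 0.019632682914020153
grip 0.019339458324580984 41.97531044483185 z 0.03769168818936113
out 0.019515830618614276 41.48744523525238
tray Nonecheck
```

```bash
python3 - <<'E'
from h import *
print(r.read_state()["grip_width"],r.read_state()["time_s"])
P=cv2.imread("pics/p3.png"); print(find_tray(P[:,:,::-1],np.load("pics/p3.npy")))
E
```

```text
0.019135578470894803 48.95
  cand [496.1  10.8  14.7 183.5  25.4] 1827
  cand [ 372.3 -104.6  195.2  208.9   12.5] 2184
  cand [406.5 -72.4  20.7  78.  102.6] 916
  cand [396.7 -29.7  20.9  78.4 102.8] 965
  cand [396.4  82.2  17.6  64.   88.4] 408
  cand [ 256.8 -135.5   31.2  185.4    8.8] 1871
None
```

View pics/p3.png

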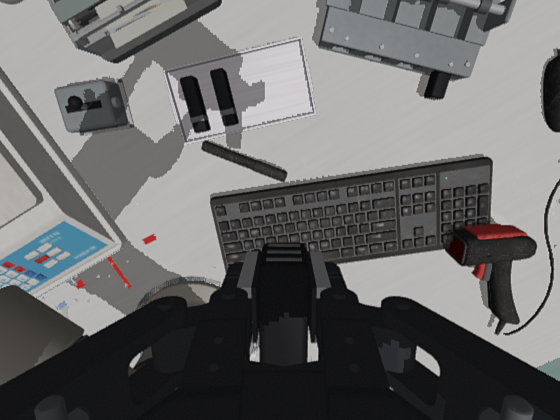

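The tray was knocked about 30 mm toward the robot, and its rim now merges with the pen in the mask. The two packs stayed in their slots, and the third is still held at (283,270). I'll mask the pen out.

```bash
python3 - <<'E'
s=open("h.py").read()
s=s.replace("    near&=~((P[","    d=C[...,:2]-[.3145,-.0984]; t=np.deg2rad(158.9); near&=~((abs(d@[np.cos(t),np.sin(t)])<.013)&(abs(d@[-np.sin(t),np.cos(t)])<.075))  # pen\n    near&=~((P[",1)
open("h.py","w").write(s)
E
python3 - <<'E'
from h import *
P=cv2.imread("pics/p3.png")[:,:,::-1]; b=find_tray(P,np.load("pics/p3.npy")); print(b); packs("p3",b) if b else 0
if b is not None:
    a=b[1]; o=b[0]
    for ys in(-.022,-.066): print(r.solve_ik(np.r_[o+[np.cos(a)*.024-np.sin(a)*ys,np.sin(a)*.024+np.cos(a)*ys],.032],down(a)))
E
```

```text
cand [496.1  10.8  14.7 183.5  25.4] 1827
  cand [414.4 -93.6 108.2 205.7  12.5] 734
  cand [ 382.7 -141.2   81.8  189.8   41.8] 446
  cand [406.5 -72.4  20.7  78.  102.6] 916
  cand [396.7 -29.7  20.9  78.4 102.8] 965
  cand [396.4  82.2  17.6  64.   88.4] 408
  cand [ 256.8 -135.5   31.2  185.4    8.8] 1868
(array([ 0.41440656, -0.09355949]), np.float64(0.21866320222724087))
  in tray: c [-3.  22.4] size [77.9 20.7] ang 0.3 top [0.0305 0.0324 0.0337]
  in tray: c [-3.4 66.2] size [78.3 20.9] ang 0.4 top [0.0299 0.0324 0.0337]
[-4.11555496e-01  5.48479503e-01  1.96433578e+00 -4.44089210e-16
  6.28777369e-01  9.40577629e-01]
[-4.86623752e-01  5.72543034e-01  1.90641901e+00 -4.44089210e-16
  6.62630614e-01  8.65509373e-01]
```

```bash
python3 - <<'E'
from h import *
import sys
b=look("p3b")
if b is None: sys.exit("tray")
place(b,-.022)
if not pick(-.071): sys.exit("grip")
b=look("p4"); g=r.read_state()["grip_width"]
if b is None or not .016<g<.024: sys.exit(f"check {g}")
packs("p4",b); place(b,-.066)
b=look("l5"); packs("l5",b) if b else 0
print(r.read_state()["time_s"])
E
```

```text
tray (array([ 0.4152767 , -0.09385045]), np.float64(0.23114304141146116))
over 0.01941612432737803
down True 0.03261206591124201 0.019575249789219613
grip 0.01915816206012823 42.22805142402649 z 0.03769028920736498
out 0.01913039018755769 41.7888343334198
tray (array([ 0.41454352, -0.09359715]), np.float64(0.22103451415136105))
  in tray: c [ -1.8 -20.5] size [78.  20.2] ang 0.7 top [0.0307 0.0323 0.0337]
  in tray: c [-3.  22.2] size [20.2 78.1] ang 89.8 top [0.0305 0.0323 0.0337]
  in tray: c [-3.5 66.4] size [20.8 77.8] ang 89.9 top [0.0301 0.0324 0.0337]
over 0.01925197015595
down True 0.03262760751836989 0.01910382402020827
tray (array([ 0.41525409, -0.09343191]), np.float64(0.23213159016334178))
  in tray: c [ -4.1 -64.1] size [20.1 78.2] ang 89.3 top [0.0309 0.0323 0.0337]
  in tray: c [ -2.6 -20.6] size [20.1 77.7] ang 89.7 top [0.0308 0.0324 0.0337]
  in tray: c [-3.9 22.2] size [20.4 78. ] ang 89.0 top [0.0304 0.0323 0.0337]
  in tray: c [-3.2 66.2] size [20.5 78.4] ang 88.9 top [0.0299 0.0323 0.0336]
66.625
```

View pics/l5.png

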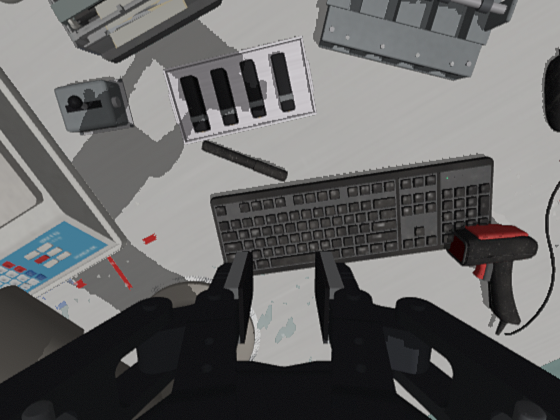

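All four packs lie flat, side by side in the tray, at x 185–290 in the image, and the dock is empty. Now the tally lever.

```bash
python3 - <<'E'
from h import *
cy=.143; co=np.array([.3927,.1158]); c,s=np.cos(cy),np.sin(cy)
q=down(cy+np.pi/2)
at=lambda y,z: np.array([co[0]-s*(y-.011),co[1]+c*(y-.011),z+.025])   # leading tip edge at counter y, tip at z
command_gripper(0)
r.reach(at(-.06,.25),q); r.move_straight(at(-.05,.080),speed=.2)
f0=r.read_state()["contact_force"]
hit=r.move_straight(at(.024,.080),speed=.04,max_force=10)
st=r.read_state(); d=st["eef_pos"][:2]-co; print(hit,"edge y",-s*d[0]+c*d[1]+.011,st["contact_force"]-f0)
snap("scene","s5")
r.move_straight(at(-.055,.085),speed=.1); r.move_straight(at(-.06,.25),speed=.25)
b=look("l6"); packs("l6",b); print(r.read_state()["time_s"])
A=cv2.imread("pics/s5.png")[190:310,140:340]; B=cv2.imread("pics/l6.png")[0:180,40:400]
A=cv2.resize(A,(400,240)); B=cv2.resize(B,(720,360)); A=cv2.copyMakeBorder(A,0,0,0,320,cv2.BORDER_CONSTANT); cv2.imwrite("pics/f6.png",np.vstack([A,B]))
E
```

```text
True edge y 0.010745752253197061 [ 0.67083565 -6.66753908  2.11040162]
tray (array([ 0.41483054, -0.09350095]), np.float64(0.2251070034455534))
  in tray: c [ -3.1 -64.2] size [20.1 78. ] ang 89.7 top [0.0309 0.0324 0.0335]
  in tray: c [ -2.  -20.7] size [78.1 20.3] ang 0.3 top [0.0307 0.0325 0.0338]
  in tray: c [-3.4 22.2] size [20.3 78.3] ang 89.7 top [0.0305 0.0324 0.0337]
  in tray: c [-3.4 66.1] size [78.1 20.6] ang 0.1 top [0.03   0.0323 0.0337]
73.1917
```

View pics/f6.png

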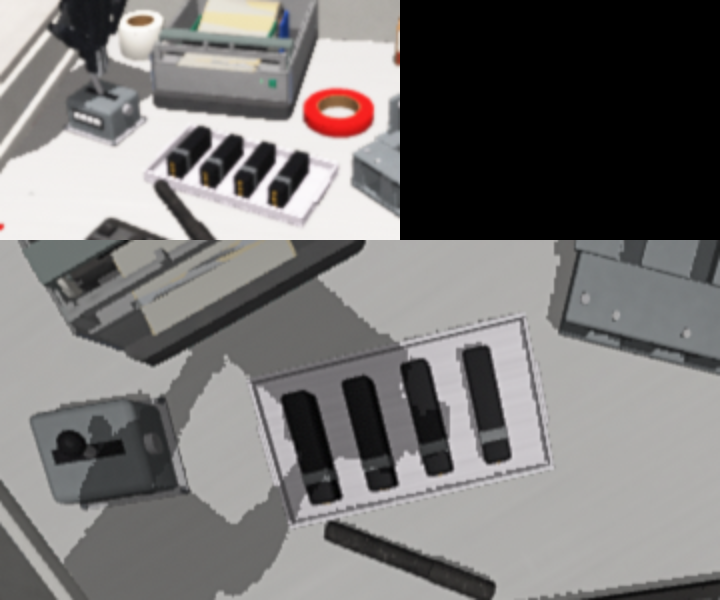

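The tally lever's tip stopped at y = 10.7 mm, against about 8.5 mm predicted for the stop. The force rose well above what the spring needs, and the knob is back at rest at (70,443). All four packs lie flat, so I'm handing in.

```bash
python3 -c "
from h import *
print(r.finish_job())"
```

```text
the job is handed in; nothing more can be done
None
```

The job is handed in: the kick-out lever was pushed to its stop and sprang back, all four packs lie flat side by side in the tray, and the tally lever was then swung to its stop and released; the robot touched neither roll.

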